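# Power up the guarded board test station

## Robot

A 6-joint arm with a two-finger parallel gripper is mounted at the origin on the work surface. World frame = base frame: x ahead of the robot, y to its left, z up, the work surface at z = 0. Lengths are in m, angles in degrees, forces in N, time in s.
With the tool pointing down it reaches from about 0.4 to 0.825 m from the base axis. Payload 7 kg.
Tool frame: the origin (TCP) lies midway between the tips of the shut fingers; the grasp point (between the pads) lies 19 mm behind it (r.grip_point_offset is the z of the grasp point in the tool frame, in m); z points along the fingers, y is the line along which they close (so a half turn about z gives the same grasp; the last joint's range is limited). The gripper opens to 88 mm and grips with 3 to 60 N. Pads are 19 mm wide; open, the fingers measure 130 mm over their backs; the gripper's body (78 mm by 193 mm) begins 47 mm behind the grasp point.
Start: joints at [87.84, 20.546, 0.682, 0, -70.136, -16.507], TCP at [0.216, 0.639, 0.227] pointing down, gripper open.
Joint ranges: [-176.03, 176.03], [-82.01, 121.73], [-58.28, 71.71], [-173.87, 95.51], [-174.79, -0.11], [-173.66, 173.66]. Speed limits (degrees/s): [136.94, 136.94, 172.46, 180, 180, 180].

## Interface

Orientations are given as [roll, pitch, yaw] about the fixed x, y, z axes, in that order (R = Rz(yaw) Ry(pitch) Rx(roll)).
In Python, from plant import r, viewer, recognise, outline_of, pinpoint gives the robot as it stands.
- The arm moves only by the tool move_arm, never from a script. Its argument "targets" is a list of rows, each a list of 2 entries, a list of its own where there are three numbers: the shift along the tool's x, y, z in cm, then the turn, a rotation vector about the tool's x, y, z in rad. A call has 1 to 5 rows; each row is the pose to reach, as a shift and turn from the pose commanded when the call began, along the tool's axes at that moment; what a row does not reach only later rows make up. A row lasts 1/8 s, in which the tool goes at most 62.5 mm and 10.7 degrees, less where a joint would pass 70% of its speed; a pose out of reach is approached as far as the arm can. A call with a gripper value outside its range is refused whole. "jaw" is the finger opening in cm, from 0 to 8.76, set as the call begins (left out, the last holds). The fingers move at their own pace and stop on an object; "squeeze" is the grip in N (left out, the last holds). Time passes only in rows, so rows that repeat a pose let the fingers close. It gives the time, the measured TCP pose, the force, the opening and the grip force at its end, in the units of the state.
- r.get_state(): the state, without advancing time (a new reading comes with each control period).
- viewer.capture(name): name is "scene" or "top" or "wrist"; returns a dict with "image" (480x640x3 uint8, blue, green, red), "intrinsics" (3x3 intrinsics, pixels), "camera_from_world" (4x4, takes a point from world to camera coordinates). Camera axes: x right, y up, looking along -z (the intrinsics and any distortion apply to the point x, -y, -z); pixel columns grow to the right and rows downward; lengths in m; the calibration is good to about 2 mm. A picture is of the moment at which its call begins. There is no depth.
- r.close_job(): hands the job in; it is judged then, once.
Trained networks look in the newest picture that a camera, given by its name, has taken for a name from the list of things; names that differ only in an ending like _2 or _b are one class to them, and where a whole thing is asked for, a point or a joint stands for the part that bears it (a point fixed in the world has none). Each returns a list of dicts, best first, with "score" (0 to 1); they miss things now and then, are a little off and sometimes report something else, mostly with a low value. They report only what shows in the picture. A call takes as long as a camera call. They do not tell look-alikes from the thing itself.
- recognise(label, camera): "box" ([left, top, right, bottom] in pixels, round what is visible of it).
- outline_of(label, camera): "mask" (480x640 bool, what is visible of it) and "box" ([left, top, right, bottom] in pixels, round what is visible of it).
- pinpoint(label, camera): "location" ([row, column] in pixels: a listed point, or the origin of a listed thing).
The state is a dict: "time_s": time; "joints": joint angles; "qd": joint speeds; "joint_torque": joint torques, N m; "tcp_pos": TCP position; "eef_rot": TCP orientation; "contact_force": force on the tool from outside, world axes, zero at the start; "moment": the same for the moment, N m; "gripper_width": finger opening in m; "gripper_force": force on a finger pad.
Only numpy, scipy, OpenCV 4.12 (cv2) and the standard library are available. Lean on these libraries where they do the work, as an engineer would, in place of code of your own. Each camera call takes 0.05 s, during which the arm holds its last target. There are 200 camera calls.

## Task

Start the test of the circuit board lying on the station with the red guard: flip its red guard cover up until it stays open by itself, then press the white-marked end of the rocker switch beneath all the way down so that it stays on. Leave the red guard open, do not operate the yellow-guarded station, and do not push about the circuit board or the other things lying on the bench.

Things in the scene. Friction and masses are not known exactly. Their poses are not given: they have to be found in the camera images.
- red_station: Fixed grey console with the red guard, green circuit board on its bed, 290 x 120 x 116 mm. Origin on the table, mid-width; local x from its front (roughly facing the robot) to rear, y along the hinge, z up. Switch panel rises to the rear at 35 deg, from local x -50, z 30 mm, 150 mm long (outward normal leans 35 deg to the front). Test bed x -170 to -50, 10 mm high, side rails 16 mm; roof to x 120
- red_tab (a point): Centre of the red guard's lift tab (moves with the guard): a fin 12 mm thick (along station y), 30 mm long up the slope, 36 mm high along the panel's outward normal, standing on the guard's top near its lower end. Closed, it is 98 mm down the slope and 46 mm outward from the hinge line; tip 18 mm outward, foot on the guard 18 mm inward of this point
- red_hinge (a point): Middle of the red guard's hinge line, at the upper end of the slope, 6 mm over the panel; the line runs along station y
- red_guard (a joint): Angle of the red guard, a plastic shell 115 mm long down from its hinge, 70 wide, 34 over the panel, 150 g with a steel counterweight bar 52 mm out from the hinge. rad: 0 shut over the switch; 1.745 open at its stop, so it leans 25 deg from vertical over the switch. Falls shut below about 1.1 rad, falls open and stays beyond 1.25. Under 2 N at the tab lifts it
- red_switch_press (a point): Spot to press on the red switch: top of the white mark on the black rocker (60 mm up the slope, 34 mm wide) under the guard, 21 mm from its pivot on the lower half (nearer the front). Off, this end is raised, the spot about 28 mm out from the panel, about 80 mm down the slope from the hinge; it sinks about 9 mm when pressed along the panel's inward normal
- red_switch (a joint): Rocker angle of the red switch, rad: 0 off (marked end raised), 0.42 on (marked end down). Stiff: it stays where it is left, so press it right down to its hard stop; takes about 3.5 N at the mark
- yellow_station: Fixed grey console with the yellow guard, bed empty, 290 x 120 x 116 mm. Origin on the table, mid-width; local x from its front (roughly facing the robot) to rear, y along the hinge, z up. Switch panel rises to the rear at 35 deg, from local x -50, z 30 mm, 150 mm long (outward normal leans 35 deg to the front). Test bed x -170 to -50, 10 mm high, side rails 16 mm; roof to x 120
- yellow_tab (a point): Centre of the yellow guard's lift tab (moves with the guard): a fin 12 mm thick (along station y), 30 mm long up the slope, 36 mm high along the panel's outward normal, standing on the guard's top near its lower end. Closed, it is 98 mm down the slope and 46 mm outward from the hinge line; tip 18 mm outward, foot on the guard 18 mm inward of this point
- yellow_hinge (a point): Middle of the yellow guard's hinge line, at the upper end of the slope, 6 mm over the panel; the line runs along station y
- yellow_guard (a joint): Angle of the yellow guard, a plastic shell 115 mm long down from its hinge, 70 wide, 34 over the panel, 150 g with a steel counterweight bar 52 mm out from the hinge. rad: 0 shut over the switch; 1.745 open at its stop, so it leans 25 deg from vertical over the switch. Falls shut below about 1.1 rad, falls open and stays beyond 1.25. Under 2 N at the tab lifts it
- yellow_switch_press (a point): Spot to press on the yellow switch: top of the white mark on the black rocker (60 mm up the slope, 34 mm wide) under the guard, 21 mm from its pivot on the lower half (nearer the front). Off, this end is raised, the spot about 28 mm out from the panel, about 80 mm down the slope from the hinge; it sinks about 9 mm when pressed along the panel's inward normal
- yellow_switch (a joint): Rocker angle of the yellow switch, rad: 0 off (marked end raised), 0.42 on (marked end down). Stiff: it stays where it is left, so press it right down to its hard stop; takes about 3.5 N at the mark
- board: Green circuit board on four brass feet, 90 mm (x) by 70 mm (y), 8 mm to its face and about 18 mm over its tallest part, loose on the red station's bed; origin at the centre of its underside (foot level)
- multimeter: Loose red multimeter 150 x 78 x 46 mm; origin at the centre of its underside
- pliers: Loose pliers 160 mm long, 52 mm wide, 16 mm high, with a red and a blue handle; origin under the pivot, jaws to +x
- screwdriver: Loose screwdriver 190 mm long with an orange handle to -x, lying in the gap between the stations; origin underneath it
- solder_tin: Loose round black tin, 68 mm across, 28 mm high; origin at the centre of its underside
- marker: Loose yellow marker pen 135 mm long, 20 mm wide; origin at the centre of its underside
Things that resemble listed ones, but are neither listed nor needed, are in the scene too. What is shaped like the board but orange or purple is not meant.

How it is judged:
By the outcome, as a careful person would: the job done as asked, in the order asked, and still so for the second after the job is handed in, with the robot touching nothing.
It also fails if it takes over 54 s, if anything falls off the work surface, if the arm or the gripper's body presses on something with over 40 N, if the wrist force passes 120 N, or if a joint passes its speed limit or range.

## Working session

There is one attempt and no reset: what is moved stays moved. The work goes in short steps, Python scripts to look and compute and a tool call to move; the robot and the scene stay as the last step left them, time stands still between calls to the robot, and variables do not carry over. Pictures are saved under pics/ and viewed, at most 10 in all, crops included, and the job is handed in when it is done.

Besides the shell and the picture viewer there is one more tool, called after "Request:" as a command line: name --argument value ..., lists and objects as JSON in quotes. move_arm: Moves the arm, as the interface text tells. Its arguments: {"type":"object","properties":{"targets":{"type":"array","items":{"type":"array"}},"jaw":{"type":"number"},"squeeze":{"type":"number"}},"required":["targets"]}

```bash
mkdir -p pics; cat > h.py <<'E'
from plant import r, viewer, recognise, outline_of, pinpoint
import numpy as np, cv2
from scipy.spatial.transform import Rotation as R
def P(c):
    return np.array(c["intrinsics"])@np.diag([1,-1,-1])@np.array(c["camera_from_world"])[:3]
def tri(obs):
    A=[]
    for p,(row,col) in obs: A+= [col*p[2]-p[0], row*p[2]-p[1]]
    v=np.linalg.svd(np.array(A))[2][-1]; return v[:3]/v[3]
def px(p,X):
    q=p@np.append(X,1); return q[:2]/q[2]
E
python3 - <<'E'
from h import *
ps={}
for n in("scene","top"):
    c=viewer.capture(n); ps[n]=P(c); cv2.imwrite(f"pics/{n}0.png",c["image"])
    print(n,np.round(-np.array(c["camera_from_world"])[:3,:3].T@np.array(c["camera_from_world"])[:3,3],3), [k for k in c])
for l in["red_station","red_tab","red_hinge","red_switch_press","yellow_station","yellow_tab","yellow_hinge","board"]:
    o={}
    for n in ps:
        q=pinpoint(l,n); o[n]=q
        print(l,n,[(np.round(k["location"],1).tolist(),round(k["score"],2)) for k in q[:3]])
    if all(o.values()):
        X=tri([(ps[n],o[n][0]["location"]) for n in ps]); print("   ",np.round(X,4),[np.round(px(ps[n],X)[::-1],1) for n in ps])
print({k:np.round(v,3) for k,v in r.get_state().items()})
E
```

```text
scene [ 0.822 -0.548  1.077] ['image', 'intrinsics', 'camera_from_world']
top [0.427 0.006 1.292] ['image', 'intrinsics', 'camera_from_world']
red_station scene [([226.7, 400.5], 0.94)]
red_station top [([199.9, 254.1], 0.61)]
    [ 0.6339  0.1837 -0.0056] [array([226.7, 400.7]), array([200.1, 254.2])]
red_tab scene [([193.3, 393.5], 0.76)]
red_tab top [([208.3, 244.4], 0.9)]
    [0.5937 0.1946 0.1028] [array([193.2, 394. ]), array([208.8, 244.7])]
red_hinge scene [([210.8, 427.5], 0.68)]
red_hinge top [([171.8, 251.0], 0.65)]
    [0.6909 0.1746 0.1186] [array([210.8, 427.2]), array([171.5, 250.8])]
red_switch_press scene []
red_switch_press top []
yellow_station scene [([318.2, 315.2], 0.96)]
yellow_station top [([215.3, 373.7], 0.69)]
    [ 0.5769 -0.1649  0.0076] [array([318.1, 316.3]), array([216.1, 374.3])]
yellow_tab scene [([295.4, 296.9], 0.69), ([194.9, 391.5], 0.19)]
yellow_tab top [([230.0, 381.7], 0.62)]
    [ 0.5298 -0.1714  0.0936] [array([295.4, 296.4]), array([229.6, 381.4])]
yellow_hinge scene [([307.0, 342.8], 0.58)]
yellow_hinge top []
board scene [([181.2, 445.5], 0.81), ([205.7, 372.5], 0.64), ([190.5, 310.7], 0.58)]
board top [([293.7, 268.0], 0.96), ([236.0, 247.8], 0.8), ([186.2, 181.6], 0.63)]
    [0.5751 0.1135 0.3469] [array([143.4, 383.3]), array([201.1, 264.5])]
{'time_s': np.float64(0.9), 'joints': array([ 87.841,  20.544,   0.681,  -0.   , -70.133, -16.506]), 'qd': array([-0.073,  0.065, -0.081,  0.009, -0.036, -0.012]), 'joint_torque': array([ 1.0000e-03, -5.8236e+01,  2.9331e+01,  7.0020e+00,  1.2000e-02,
       -0.0000e+00]), 'tcp_pos': array([0.216, 0.639, 0.227]), 'eef_rot': array([-1.79997e+02,  1.00000e-03, -1.86650e+01]), 'contact_force': array([-0.678,  0.565, -0.155]), 'moment': array([-0.002,  0.029,  0.042]), 'gripper_force': np.float64(0.0), 'gripper_width': np.float64(0.087)}
```

View pics/scene0.png

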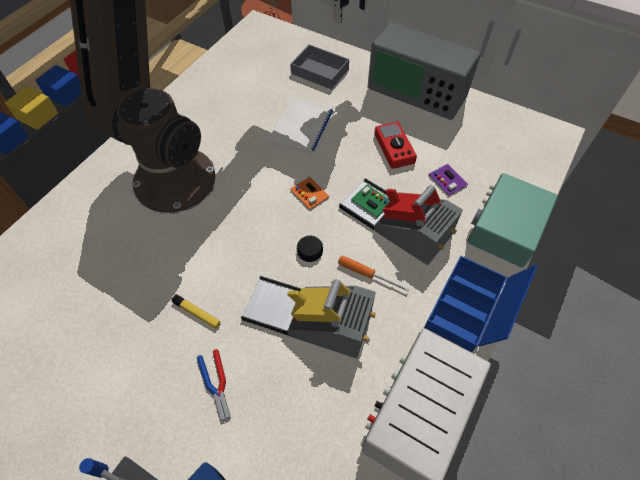

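View pics/top0.png

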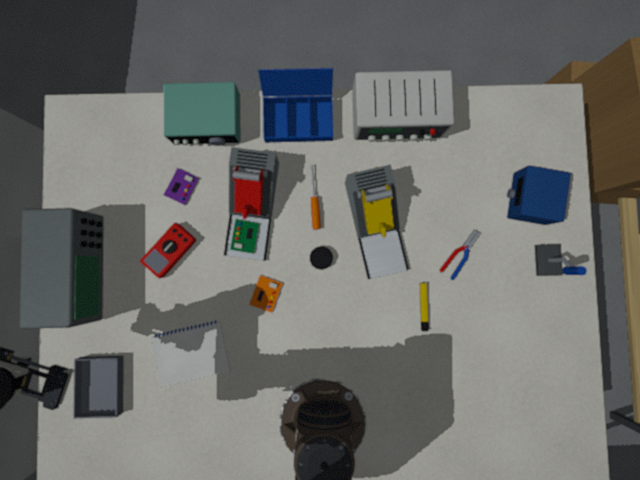

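The red station (red guard, green board) is in the top view around (250,200), with its axis turned slightly clockwise. The yellow station is at (380,220), and the orange and purple boards are look-alikes. The triangulated red hinge is at about (0.69, 0.175, 0.119). Next I'll move the arm over the station for a closer wrist view.

```bash
cat >> h.py <<'E'
def Rt(yaw,tilt): return R.from_euler('xyz',[180,-tilt,yaw],degrees=True)  # tilt>0: tool z leans forward
def go(pos,rot,base=None):
    if base is None:
        s=r.get_state(); base=(s["tcp_pos"],R.from_euler('xyz',s["eef_rot"],degrees=True))
    d=base[1].inv().apply(np.array(pos)-base[0])*100; w=(base[1].inv()*rot).as_rotvec()
    print("d_cm",np.round(d,2),"rot",np.round(w,3),"|",round(np.linalg.norm(d),1)); return pos,rot
E
python3 - <<'E'
from h import *
go([.50,.20,.30],Rt(-10,15))
c=viewer.capture("top"); m=outline_of("red_station","top")[0]["mask"]; print(cv2.minAreaRect(np.argwhere(m)[:,::-1].astype(np.float32)))
E
```

```text
d_cm [40.97 32.55 -7.35] rot [ 0.02   0.261 -0.15 ] | 52.8
((249.66632080078125, 203.25396728515625), (49.15851593017578, 109.78893280029297), 5.440331935882568)
```

Request:
move_arm --targets '[[[5, 4, -3], [0, 0.05, -0.03]], [[10, 8, -6], [0, 0.1, -0.06]], [[15, 12, -7.3], [0, 0.15, -0.09]], [[20, 16, -7.3], [0, 0.2, -0.12]], [[25, 20, -7.3], [0.02, 0.26, -0.15]]]'

```text
time_s: 1.62
tcp_pos: [0.3783, 0.3869, 0.2999]
eef_rot: [-179.9, -15.0, -10.0]
contact_force: [0.7, 0.6, -0.1]
gripper_width: 0.0878
gripper_force: 0.0
```

```bash
python3 - <<'E'
from h import *
go([.50,.20,.30],Rt(-10,15))
E
```

```text
d_cm [14.7  16.31  3.92] rot [-0.002 -0.001  0.001] | 22.3
```

Request:
move_arm --targets '[[[3.7, 4, 1], [0, 0, 0]], [[7.4, 8, 2], [0, 0, 0]], [[11, 12.2, 2.9], [0, 0, 0]], [[14.7, 16.3, 3.9], [0, 0, 0]], [[14.7, 16.3, 3.9], [0, 0, 0]]]'

```text
time_s: 2.25
tcp_pos: [0.4998, 0.1978, 0.2997]
eef_rot: [-180.0, -14.9, -10.3]
contact_force: [-0.4, -0.3, 0.7]
gripper_width: 0.0877
gripper_force: 0.0
```

```bash
python3 - <<'E'
from h import *
ps={}
for n in("wrist","scene","top"):
    c=viewer.capture(n); ps[n]=P(c)
    if n=="wrist":
        cv2.imwrite("pics/w1.png",c["image"]); M=np.array(c["camera_from_world"]); print(-M[:3,:3].T@M[:3,3])
        np.save("w1.npy",ps[n])
for l in["red_station","red_tab","red_hinge","board"]:
    o=[]
    for n in ps:
        q=pinpoint(l,n)
        print(l,n,[(np.round(k["location"],1).tolist(),round(k["score"],2)) for k in q[:3]])
        if q and l!="board": o.append((ps[n],q[0]["location"]))
    if len(o)>1:
        X=tri(o); print("   ",np.round(X,4),[np.round(px(p,X)[::-1]-l_,1) for p,l_ in o])
s=r.get_state();print(s["time_s"],s["tcp_pos"],s["eef_rot"])
E
```

```text
[0.53839794 0.19108471 0.4738597 ]
red_station wrist [([142.8, 299.0], 0.8)]
red_station scene [([250.2, 306.6], 0.19)]
red_station top [([197.3, 256.0], 0.57)]
    [0.5691 0.097  0.0537] [array([33.5, 91.6]), array([-22.8,  59.5]), array([21.8, 26.7])]
red_tab wrist [([172.5, 301.5], 0.63)]
red_tab scene [([195.7, 393.6], 0.65)]
red_tab top [([198.3, 314.9], 0.72), ([207.3, 243.4], 0.7)]
    [0.6043 0.0883 0.2238] [array([-80.6, 147.1]), array([-1.3, -9.5]), array([ -1.7, -34.2])]
red_hinge wrist []
red_hinge scene [([212.2, 427.9], 0.59)]
red_hinge top [([167.6, 248.3], 0.65), ([253.4, 170.6], 0.64)]
    [0.6975 0.1787 0.114 ] [array([-0.3,  2.1]), array([1.9, 1.2])]
board wrist [([228.5, 298.6], 0.95), ([140.4, 135.8], 0.9), ([343.8, 363.8], 0.66)]
board scene [([177.8, 446.0], 0.87), ([189.8, 309.6], 0.85), ([201.8, 368.3], 0.67)]
board top [([186.0, 180.0], 0.9), ([235.9, 246.7], 0.78), ([290.9, 268.6], 0.74)]
3.0 [0.49863539 0.20125436 0.29939557] [-179.97883609  -14.92694559  -10.00768716]
```

View pics/w1.png

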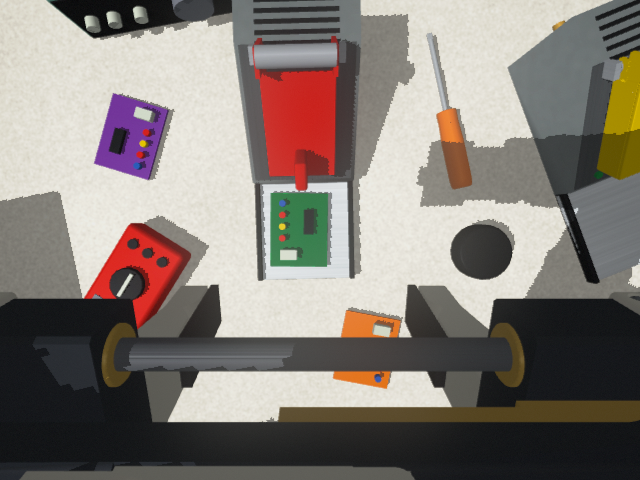

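The wrist view shows the closed red guard at (300,120), its tab tip near (301,170), and the board at (299,229). The bed's front corners are near (259,279) and (354,277). I'll fit the station pose to these points and hold it against the other views.

```bash
cat >> h.py <<'E'
def st(p,L):  # station pose p=(x,y,yaw deg) local(mm)->world
    a=np.radians(p[2]);c,s=np.cos(a),np.sin(a); L=np.array(L,float)/1000
    return np.array([p[0]+c*L[0]-s*L[1],p[1]+s*L[0]+c*L[1],L[2]])
e=np.array([-np.cos(np.radians(35)),0,-np.sin(np.radians(35))]); n=np.array([-np.sin(np.radians(35)),0,np.cos(np.radians(35))])
H=np.array([-50,0,30])-150*e+6*n
def gp(th,s_,n_):  # guard-fixed point at guard angle th (down-slope s_, outward n_)
    c,s=np.cos(th),np.sin(th); return H+s_*(c*e+s*n)+n_*(c*n-s*e)
E
python3 - <<'E'
from h import *
from scipy.optimize import least_squares
w=np.load("w1.npy"); ps={n:P(viewer.capture(n)) for n in("scene","top")}
ob=[("Lf",w,[-170,60,14],(259,279)),("Rf",w,[-170,-60,14],(354,277)),("Lp",w,[-50,60,30],(247,182)),("Rp",w,[-50,-60,30],(355,180)),
("tab",w,gp(0,98,46),(301.5,172.5)),("tabS",ps["scene"],gp(0,98,46),(393.5,194)),("tabT",ps["top"],gp(0,98,46),(244,208)),
("HS",ps["scene"],H,(427.6,211.5)),("HT",ps["top"],H,(250,170.5)),("StS",ps["scene"],[0,0,0],(400.5,226.7)),("StT",ps["top"],[0,0,0],(255,199)),("StW",w,[0,0,0],(299,142.8))]
f=lambda p:np.concatenate([px(P_,st(p,L))-uv for _,P_,L,uv in ob])
q=least_squares(f,[.634,.184,-10],x_scale=[.01,.01,1],loss='soft_l1'); print(np.round(q.x,4))
for o,e_ in zip(ob,f(q.x).reshape(-1,2)): print(o[0],np.round(e_,1))
np.save("st.npy",q.x)
# free hinge/tab triangulation
print("tab",tri([(w,(172.5,301.5)),(ps["scene"],(194,393.5)),(ps["top"],(208,244))]), st(q.x,gp(0,98,46)),"hinge",st(q.x,H))
for nm,L in[("panel top L",[72.9,60,116]),("panel top R",[72.9,-60,116]),("tabtip",gp(0,98,64)),("tip front",gp(0,113,64))]: print(nm,np.round(px(w,st(q.x,L)),1))
E
```

```text
[ 0.6332  0.1865 -8.8957]
Lf [-1.1  1.7]
Rf [0.5 1.4]
Lp [5.7 0.3]
Rp [-0.9 -0.2]
tab [ -0.3 -11.8]
tabS [1.1 0.4]
tabT [ 1.6 -0.2]
HS [4.1 0.3]
HT [ 0.2 -3.2]
StS [ 0.7 -2. ]
StT [-2.  1.]
StW [4.  0.6]
tab [0.59214142 0.19579786 0.09787483] [0.59638019 0.19225876 0.10242188] hinge [0.70175864 0.17576512 0.12095138]
panel top L [233.7  41.4]
panel top R [361.8  38.2]
tabtip [301.  169.3]
tip front [301.6 183.2]
```

```bash
python3 - <<'E'
from h import *
im=cv2.imread("pics/w1.png"); cv2.imwrite("pics/w1c.png",cv2.resize(im[20:220,225:375],None,fx=4,fy=3,interpolation=cv2.INTER_CUBIC)[:600])
w=np.load("w1.npy");p=np.load("st.npy")
for d in(0,5,8):
    f=lambda s,n_,y: np.round(px(w,st(p,gp(0,s+d,n_)+[0,y,0])),1)
    print(d,"tip front",f(113,64,0),"tip rear",f(83,64,0),"foot front",f(113,28,0),"guard end",f(115,28,35),f(115,28,-35),"guard upper",f(0,28,35), "hinge",f(0,0,0))
E
```

```text
0 tip front [301.6 183.2] tip rear [300.4 154.7] foot front [302.  166.1] guard end [268.8 168.6] [335.2 167. ] guard upper [256.5  48.6] hinge [297.6  41.1]
5 tip front [301.8 187.7] tip rear [300.6 159.7] foot front [302.1 170.3] guard end [269.3 172.8] [335.2 171.2] guard upper [257.2  54.9] hinge [297.8  47.1]
8 tip front [301.9 190.3] tip rear [300.7 162.6] foot front [302.2 172.9] guard end [269.5 175.4] [335.1 173.8] guard upper [257.5  58.6] hinge [298.   50.6]
```

View pics/w1c.png

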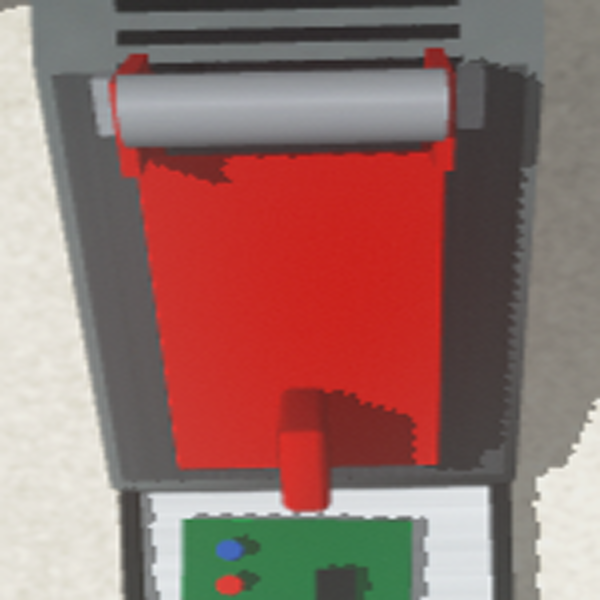

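The close-up puts the guard's lower edge at row 175.5 and the tab tip's front at row 190. That matches the model if the hinge sits 8 mm down from the slope's end. Next I'll plan the grasp and the lifting arc.

```bash
cat >> h.py <<'E'
H=H+8*e
p=np.load("st.npy")
def grasp(th,T,n_=54,back=0):
    rot=Rt(p[2],T); return st(p,gp(th,98,n_))+rot.apply([0,0,.019-back]),rot
E
python3 - <<'E'
from h import *
print(r.grip_point_offset, np.round(grasp(0,35)[0],4), np.round(grasp(0,35,back=.06)[0],4))
go(*grasp(0,35,back=.06))
E
```

```text
-0.0188 [0.5961 0.1923 0.0888] [0.5621 0.1976 0.138 ]
d_cm [ 1.94 -0.75 17.22] rot [ 0.008  0.35  -0.018] | 17.3
```

Request:
move_arm --targets '[[[0.5, -0.2, 4], [0, 0.12, 0]], [[1, -0.4, 8], [0, 0.24, -0.01]], [[1.5, -0.6, 13], [0.01, 0.35, -0.02]], [[1.9, -0.75, 17.2], [0.01, 0.35, -0.02]], [[1.9, -0.75, 17.2], [0.01, 0.35, -0.02]]]' --jaw 5 --squeeze 8

```text
time_s: 3.72
tcp_pos: [0.5797, 0.2046, 0.1638]
eef_rot: [179.5, -35.1, -9.0]
contact_force: [1.7, 1.0, 1.5]
gripper_width: 0.0508
gripper_force: 0.0
```

```bash
python3 - <<'E'
from h import *
go(*grasp(0,35))
c=viewer.capture("wrist"); cv2.imwrite("pics/w2.png",c["image"]); w=P(c)
print([(k["location"],k["score"]) for k in pinpoint("red_tab","wrist")][:2])
for L in(gp(0,98,46),gp(0,113,64),gp(0,83,64)): print(np.round(px(w,st(p,L)),1))
E
```

```text
d_cm [-2.82  0.9   7.19] rot [ 0.009 -0.001 -0.001] | 7.8
[([302.8, 327.5], 0.86)]
[327.3 296.6]
[328.3 331.8]
[328.9 287.6]
```

View pics/w2.png

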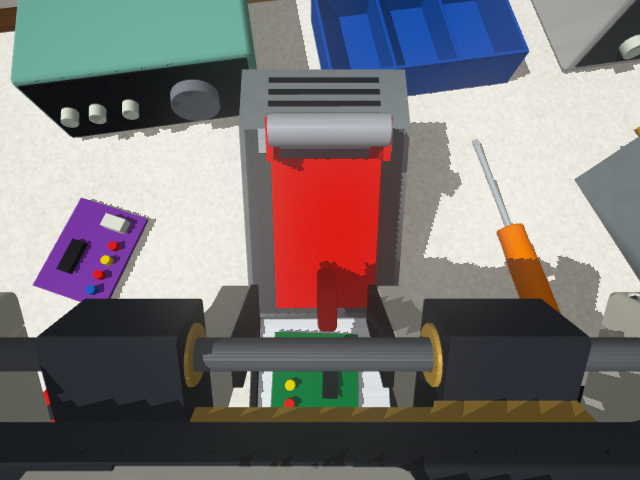

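The predicted tab front tip at (328,332) matches the picture, so the model holds. The arm stopped 3 cm short of the target. I'll align sideways first, then move in.

Request:
move_arm --targets '[[[-1.4, 0.5, 0.5], [0.01, 0, 0]], [[-2.8, 0.9, 1.2], [0.01, 0, 0]], [[-2.8, 0.9, 2], [0.01, 0, 0]], [[-2.8, 0.9, 2], [0.01, 0, 0]]]'

```text
time_s: 4.32
tcp_pos: [0.5775, 0.2052, 0.1432]
eef_rot: [179.4, -34.2, -9.0]
contact_force: [-0.4, 0.3, -0.3]
gripper_width: 0.0499
gripper_force: 0.0
```

```bash
python3 - <<'E'
from h import *
go(*grasp(0,35))
s=r.get_state(); print(s["joints"],s["tcp_pos"],s["eef_rot"])
E
```

```text
d_cm [-1.36  0.92  5.66] rot [ 0.012  0.015 -0.001] | 5.9
[ 31.04828663   6.90601987 -58.17444945  95.31911069 -21.80413441
 -40.69696719] [0.57746123 0.20519698 0.14322878] [179.35406859 -34.15065895  -9.00324955]
```

```bash
python3 - <<'E'
from h import *
s=r.get_state(); np.save("d1.npy",np.r_[s["joints"],s["tcp_pos"],s["eef_rot"]])
print([np.round(grasp(0,T)[0],4) for T in(5,10,15)])
go(*grasp(0,10,back=.05))
E
```

```text
[array([0.587 , 0.1937, 0.0855]), array([0.5886, 0.1935, 0.0857]), array([0.5902, 0.1932, 0.086 ])]
d_cm [-0.12  0.97  0.93] rot [ 0.012 -0.421 -0.004] | 1.4
```

Request:
move_arm --targets '[[[0, 0.3, -0.5], [0, -0.13, 0]], [[0, 0.6, -0.5], [0, -0.26, 0]], [[0, 0.9, 0], [0.01, -0.36, 0]], [[-0.1, 1, 0.9], [0.01, -0.42, 0]], [[-0.1, 1, 0.9], [0.01, -0.42, 0]]]'

```text
time_s: 4.95
tcp_pos: [0.5847, 0.1864, 0.1387]
eef_rot: [179.0, -12.7, -9.6]
contact_force: [2.1, -3.1, 1.3]
gripper_width: 0.0502
gripper_force: 0.0
```

```bash
cat > fit.py <<'E'
from h import *
from scipy.optimize import least_squares
D=[np.array([87.841,20.544,.681,0,-70.133,-16.506,.216,.639,.227,180,0,-18.665]),np.load("d1.npy")]
def fk(k,q):
    a1,h,L2,a3,L4,L6=k; q=np.radians(q); Ry=lambda a:R.from_rotvec([0,a,0]); Rx=lambda a:R.from_rotvec([a,0,0])
    A=R.from_rotvec([0,0,q[0]]); B=A*Ry(q[1]); C=A*Ry(q[1]-q[2]); W=C*Rx(S4*q[3])*Ry(-q[4])
    pos=A.apply([a1,0,h])+B.apply([0,0,L2])+C.apply([L4,0,a3])+W.apply([L6,0,0])
    return pos,W*Rx(S6*q[5])
S4,S6=-1,-1
E
python3 - <<'E'
import fit; from fit import *
s=r.get_state(); np.save("d2.npy",np.r_[s["joints"],s["tcp_pos"],s["eef_rot"]]); D.append(np.load("d2.npy"))
print(s["joints"],s["tcp_pos"],s["eef_rot"],s["time_s"])
for s4 in(1,-1):
    fit.S4=s4
    f=lambda k:np.concatenate([(fk(k,d[:6])[0]-d[6:9])*1000 for d in D])
    q=least_squares(lambda k:np.r_[f(k),.02*1000*(k-[.04,.33,.445,.04,.44,.4])],[.04,.33,.445,.04,.44,.4])
    print(s4,np.round(q.x,3),np.round(f(q.x),1))
    for d in D: print(" z", np.round(fk(q.x,d[:6])[1].apply([1,0,0]),3), np.round(R.from_euler('xyz',d[9:],degrees=True).apply([0,0,1]),3))
E
```

```text
[ 42.06304284  13.1947107  -29.78896037  16.17006921 -41.02755981
  26.49614631] [0.5847329  0.18644722 0.13871899] [178.9983976  -12.65831597  -9.64906755] 4.95
1 [ 1.077  1.076 -1.231 -0.2    0.041 -0.482] [-192.8  -24.6  -23.6   -5.   -68.8  -11.7  -57.8  170.3   35. ]
 z [ 0.  0. -1.] [-0. -0. -1.]
 z [ 0.171  0.535 -0.828] [ 0.553 -0.099 -0.828]
 z [-0.032  0.217 -0.976] [ 0.213 -0.054 -0.976]
-1 [0.133 0.377 0.515 0.026 0.334 0.546] [-192.    -2.8   -1.7   32.3  -73.8    2.2  -87.7  127.6   -0.6]
 z [ 0.  0. -1.] [-0. -0. -1.]
 z [ 0.553 -0.099 -0.828] [ 0.553 -0.099 -0.828]
 z [ 0.213 -0.054 -0.976] [ 0.213 -0.054 -0.976]
```

```bash
sed -i 's/a1,h,L2,a3,L4,L6=k;/a1,h,L2,a3,L4,L6,b=k;/; s/A.apply(\[a1,0,h\])/A.apply([a1,b,h])/' fit.py
cat >> fit.py <<'E'
D.append(np.load("d2.npy"))
f=lambda k:np.concatenate([(fk(k,d[:6])[0]-d[6:9])*1000 for d in D])
k0=[.04,.33,.445,.04,.44,.3,-.19]
K=least_squares(lambda k:np.r_[f(k),.01*1000*(k-k0)],k0).x
LO=np.array([-176,-82,-58.2,-173.8,-174.7,-.2]);LO[5]=-173.6;LO[4]=-174.7
HI=np.array([176,121.7,71.7,95.4,-.2,173.6])
def ik(pos,rot,q0):
    # tool R from flange: calibrate so that z=flange x
    def g(q):
        pp,Rr=fk(K,q); return np.r_[(pp-pos)*1000,((Rr*F).inv()*rot).as_rotvec()*200]
    q=least_squares(g,np.clip(q0,LO+.1,HI-.1),bounds=(LO,HI),x_scale=10); return q.x,np.abs(g(q.x)).max()
F=fk(K,D[0][:6])[1].inv()*R.from_euler('xyz',D[0][9:],degrees=True)
if __name__=="__main__":
    print(np.round(K,4),np.round(f(K),1))
    for d in D: print(np.degrees(((fk(K,d[:6])[1]*F).inv()*R.from_euler('xyz',d[9:],degrees=True)).magnitude()))
    for T in(0,5,10,15,20):
        q,er=ik(*grasp(0,T),D[2][:6]); print("grasp",T,np.round(q,1),round(er,2))
    for T in(-20,-10,0,10):
        q,er=ik(*grasp(1.6,T),D[2][:6]); print("open",T,np.round(q,1),round(er,2))
    for T in(10,15,20,25,30,35):
        q,er=ik(st(p,H+82*e+13*n),Rt(p[2],T),D[2][:6]); print("press",T,np.round(q,1),round(er,2))
E
python3 fit.py
```

```text
[ 0.9295  1.5936 -1.2257 -0.2843  0.2327 -0.1176 -0.2107] [ 18.  -25.7  -9.9  -0.6 -53.1   0.1  -3.8  83.    9.7]
7.898470529031939e-15
0.004000000000034994
0.00400000000003855
grasp 0 [ 37.6  11.9 -39.3   1.7 -35.9  42.1] 66.63
grasp 5 [ 36.7  11.4 -39.3   9.8 -32.7  36.5] 63.06
grasp 10 [ 35.9  11.1 -39.3  18.6 -30.   30. ] 58.5
grasp 15 [ 35.1  10.7 -39.3  28.1 -27.9  22.5] 53.12
grasp 20 [ 34.4  10.4 -39.3  38.1 -26.5  14.4] 47.08
open -20 [ 34.6  20.3   1.4 -13.6 -86.   49.3] 0.0
open -10 [ 33.2  19.3   0.8  -6.8 -79.   49.7] 0.0
open 0 [ 31.8  18.6   1.3  -0.  -72.8  49.3] 0.0
open 10 [ 30.6  18.1   3.    6.9 -67.3  48.3] 0.0
press 10 [ 33.8  10.  -39.3  17.3 -30.9  33.3] 58.74
press 15 [ 33.2   9.6 -39.3  26.5 -28.4  26. ] 54.03
press 20 [ 32.6   9.4 -39.3  36.5 -26.7  17.7] 48.72
press 25 [ 32.2   9.1 -39.3  47.  -25.6   8.9] 42.93
press 30 [ 31.7   8.9 -39.3  57.5 -25.3  -0.1] 36.78
press 35 [ 31.3   8.6 -39.3  67.7 -25.6  -8.9] 30.35
```

```bash
sed -i 's/W.apply(\[L6,0,0\])/W.apply([L6,b,0])/; s/A.apply(\[a1,b,h\])/A.apply([a1,0,h])/' fit.py; python3 fit.py
```

```text
[ 0.012   0.2492  0.5603 -0.0101  0.4693  0.3776 -0.1918] [-0.   0.   0.3  0.   0.2  0.3 -0.2 -0.  -0.7]
7.898470529031939e-15
0.004000000000034994
0.00400000000003855
grasp 0 [ 36.4  22.6 -16.4  -0.  -51.   44.7] 0.0
grasp 5 [ 38.6  20.4 -22.3   5.3 -44.   38.8] 0.0
grasp 10 [ 40.7  18.3 -29.   12.7 -36.8  30.6] 0.0
grasp 15 [ 41.9  16.5 -36.9  24.3 -29.2  18.7] 0.0
grasp 20 [ 40.1  14.8 -46.2  44.8 -21.5   0.1] 0.0
open -20 [ 24.4  36.9  26.3 -10.9 -96.2  57.2] 0.0
open -10 [ 27.1  30.6  15.6  -5.9 -83.1  55.1] 0.0
open 0 [ 30.2  24.7   4.5  -0.  -69.8  50.9] 0.0
open 10 [ 33.6  19.4  -7.5   8.1 -56.   43.4] 0.0
press 10 [ 38.1  21.3 -25.2  12.1 -37.3  33.8] 0.0
press 15 [ 39.4  19.4 -33.3  23.3 -29.3  22.1] 0.0
press 20 [ 37.7  17.5 -43.2  44.3 -20.8   2.8] 0.0
press 25 [ 26.9  15.9 -51.9  84.  -14.4 -27. ] 0.0
press 30 [ 24.7  15.8 -52.9  95.4 -16.4 -36.3] 7.72
press 35 [ 27.1  16.2 -53.   95.4 -20.5 -38.9] 17.5
```

The fitted kinematics match to under 1 mm. The grasp works at 5–15° tilt, and the press at up to about 20°.

```bash
python3 - <<'E'
from h import *
go(*grasp(0,8,back=.04)); go(*grasp(0,8))
E
```

```text
d_cm [-0.64 -0.77  1.23] rot [ 0.02  -0.081 -0.014] | 1.6
d_cm [-0.97 -0.85  5.22] rot [ 0.02  -0.081 -0.014] | 5.4
```

Request:
move_arm --targets '[[[-0.4, -0.5, 0.4], [0.01, -0.05, -0.01]], [[-0.64, -0.77, 1.2], [0.02, -0.08, -0.014]], [[-0.64, -0.77, 1.2], [0.02, -0.08, -0.014]], [[-0.64, -0.77, 1.2], [0.02, -0.08, -0.014]]]'

```text
time_s: 5.45
tcp_pos: [0.5844, 0.1925, 0.126]
eef_rot: [179.9, -8.4, -9.1]
contact_force: [0.4, -0.4, -1.0]
gripper_width: 0.0502
gripper_force: 0.0
```

```bash
python3 - <<'E'
from h import *
go(*grasp(0,8))
E
```

```text
d_cm [-0.26 -0.17  4.05] rot [ 0.003 -0.007 -0.003] | 4.1
```

Request:
move_arm --targets '[[[-0.1, -0.1, 1], [0, 0, 0]], [[-0.2, -0.15, 2], [0, 0, 0]], [[-0.26, -0.17, 3.2], [0, 0, 0]], [[-0.26, -0.17, 4], [0, 0, 0]], [[-0.26, -0.17, 4], [0, 0, 0]]]'

```text
time_s: 6.08
tcp_pos: [0.588, 0.1929, 0.0848]
eef_rot: [179.8, -8.3, -9.1]
contact_force: [-0.5, 0.4, 1.1]
gripper_width: 0.0501
gripper_force: 0.0
```

```bash
python3 - <<'E'
from h import *
go(*grasp(0,8))
c=viewer.capture("wrist"); cv2.imwrite("pics/w3.png",c["image"][200:480])
E
```

```text
d_cm [ 0.   -0.07 -0.08] rot [ 0.004 -0.006 -0.003] | 0.1
```

View pics/w3.png

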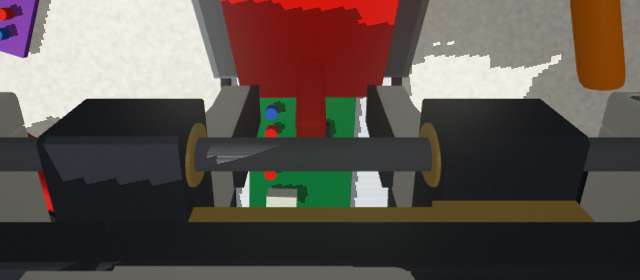

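The fin, at about column 312, is centred between the fingers (258 to 368). I'll close on it now.

Request:
move_arm --targets '[[[0, 0, 0], [0, 0, 0]], [[0, 0, 0], [0, 0, 0]], [[0, 0, 0], [0, 0, 0]], [[0, 0, 0], [0, 0, 0]]]' --jaw 0.6 --squeeze 8

```text
time_s: 6.62
tcp_pos: [0.5884, 0.1934, 0.0861]
eef_rot: [179.9, -8.4, -9.1]
contact_force: [0.6, 0.3, -0.1]
gripper_width: 0.0154
gripper_force: 0.0
```

```bash
python3 - <<'E'
from h import *
s=r.get_state(); rot0=R.from_euler('xyz',s["eef_rot"],degrees=True); g0=grasp(0,8)[0]
for th in np.arange(.1,1.71,.1):
    pos,rot=grasp(th,8-18*th/1.7)
    d=rot0.inv().apply(pos-g0)*100; w=(Rt(p[2],8).inv()*rot).as_rotvec()
    print(round(th,1),np.round(d,2),np.round(w,3))
E
```

```text
0.1 [ 0.06  0.   -1.11] [-0.    -0.018  0.   ]
0.2 [ 0.24  0.   -2.21] [ 0.    -0.037  0.   ]
0.3 [ 0.52  0.01 -3.29] [-0.    -0.055  0.   ]
0.4 [ 0.91  0.01 -4.33] [-0.    -0.074 -0.   ]
0.5 [ 1.41  0.01 -5.32] [ 0.    -0.092 -0.   ]
0.6 [ 1.99  0.01 -6.25] [ 0.    -0.111 -0.   ]
0.7 [ 2.67  0.01 -7.12] [-0.    -0.129  0.   ]
0.8 [ 3.43  0.01 -7.91] [ 0.    -0.148  0.   ]
0.9 [ 4.26  0.01 -8.62] [ 0.    -0.166  0.   ]
1.0 [ 5.16  0.01 -9.24] [ 0.    -0.185 -0.   ]
1.1 [ 6.12  0.   -9.76] [ 0.    -0.203  0.   ]
1.2 [  7.12   0.   -10.19] [ 0.    -0.222  0.   ]
1.3 [  8.16  -0.   -10.51] [-0.   -0.24 -0.  ]
1.4 [  9.23  -0.   -10.72] [ 0.    -0.259  0.   ]
1.5 [ 1.031e+01 -1.000e-02 -1.082e+01] [ 0.    -0.277 -0.   ]
1.6 [ 1.140e+01 -1.000e-02 -1.081e+01] [ 0.    -0.296 -0.   ]
1.7 [ 1.247e+01 -1.000e-02 -1.069e+01] [ 0.    -0.314  0.   ]
```

Nearly closed: the opening is 15 mm and the fin is 12 mm thick. I'll let it finish in the first row.

Request:
move_arm --targets '[[[0, 0, 0], [0, 0, 0]], [[0, 0, 0], [0, 0, 0]], [[0, 0, 0], [0, 0, 0]], [[0.06, 0, -1.1], [0, -0.02, 0]], [[0.24, 0, -2.2], [0, -0.04, 0]]]'

```text
time_s: 7.25
tcp_pos: [0.5873, 0.1939, 0.108]
eef_rot: [179.9, -6.0, -9.1]
contact_force: [0.6, 1.8, -1.1]
gripper_width: 0.0123
gripper_force: 8.0
```

```bash
cat > rel.py <<'E'
from h import *
import sys
t0=float(sys.argv[1]); g0,R0=grasp(t0,8-18*t0/1.7)
for th in map(float,sys.argv[2:]):
    pos,rot=grasp(th,8-18*th/1.7); print(th,np.round(R0.inv().apply(pos-g0)*100,2),np.round((R0.inv()*rot).as_rotvec(),3))
E
python3 rel.py .2 .3 .4 .5 .6 .7; python3 rel.py .7 .8 .9 1 1.1 1.2; python3 rel.py 1.2 1.3 1.4 1.5 1.6 1.7
```

```text
0.3 [ 0.24 -0.   -1.09] [-0.    -0.018 -0.   ]
0.4 [ 0.58 -0.   -2.14] [-0.    -0.037 -0.   ]
0.5 [ 1.03 -0.   -3.15] [-0.    -0.055  0.   ]
0.6 [ 1.57 -0.   -4.11] [-0.    -0.074 -0.   ]
0.7 [ 2.21 -0.   -5.  ] [-0.    -0.092 -0.   ]
0.8 [ 0.64  0.   -0.89] [-0.    -0.018 -0.   ]
0.9 [ 1.37  0.   -1.71] [-0.    -0.037 -0.   ]
1.0 [ 2.18 -0.   -2.44] [ 0.    -0.055 -0.   ]
1.1 [ 3.06  0.   -3.09] [-0.    -0.074 -0.   ]
1.2 [ 4.    0.   -3.65] [-0.    -0.092 -0.   ]
1.3 [ 0.94 -0.   -0.55] [ 0.    -0.018 -0.   ]
1.4 [ 1.93 -0.   -0.99] [ 0.    -0.037 -0.   ]
1.5 [ 2.96 -0.   -1.34] [ 0.    -0.055 -0.   ]
1.6 [ 4.02 -0.   -1.57] [ 0.    -0.074 -0.   ]
1.7 [ 5.1 -0.  -1.7] [ 0.    -0.092 -0.   ]
```

Gripped at 12.3 mm with 8 N. Now I'll lift along the arc.

Request:
move_arm --targets '[[[0.24, 0, -1.09], [0, -0.018, 0]], [[0.58, 0, -2.14], [0, -0.037, 0]], [[1.03, 0, -3.15], [0, -0.055, 0]], [[1.57, 0, -4.11], [0, -0.074, 0]], [[2.21, 0, -5.0], [0, -0.092, 0]]]'

```text
time_s: 7.88
tcp_pos: [0.6037, 0.1914, 0.1602]
eef_rot: [179.9, -0.8, -9.1]
contact_force: [-0.4, 3.2, -2.3]
gripper_width: 0.0118
gripper_force: 8.0
```

Request:
move_arm --targets '[[[0.64, 0, -0.89], [0, -0.018, 0]], [[1.37, 0, -1.71], [0, -0.037, 0]], [[2.18, 0, -2.44], [0, -0.055, 0]], [[3.06, 0, -3.09], [0, -0.074, 0]], [[4.0, 0, -3.65], [0, -0.092, 0]]]'

```text
time_s: 8.5
tcp_pos: [0.6429, 0.1853, 0.1972]
eef_rot: [179.9, 4.5, -9.1]
contact_force: [0.6, 3.2, -0.7]
gripper_width: 0.0119
gripper_force: 8.0
```

```bash
python3 - <<'E'
from h import *
go(*grasp(1.2,8-18*1.2/1.7)); print(r.get_state()["moment"],r.get_state()["contact_force"],r.get_state()["gripper_width"])
c=viewer.capture("scene"); cv2.imwrite("pics/s4.png",cv2.resize(c["image"][130:270,320:500],None,fx=4,fy=4))
E
```

```text
d_cm [0.01 0.03 0.05] rot [ 0.001 -0.003 -0.004] | 0.1
[ 1.23137613 -0.16891812  0.02361178] [ 0.59477668  3.16999742 -0.69725941] 0.01194329023021872
```

View pics/s4.png

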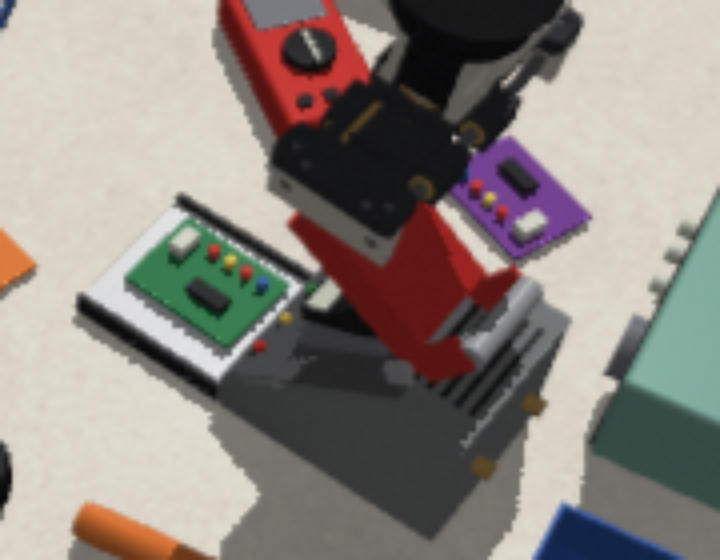

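The crop shows the guard swung up with the gripper at (390,170), and the rocker's white mark visible near (325,290). I'll take it to 1.7 rad and release.

Request:
move_arm --targets '[[[0.94, 0, -0.55], [0, -0.018, 0]], [[1.93, 0, -0.99], [0, -0.037, 0]], [[2.96, 0, -1.34], [0, -0.055, 0]], [[4.02, 0, -1.57], [0, -0.074, 0]], [[4.9, 0, -1.68], [0, -0.09, 0]]]'

```text
time_s: 9.18
tcp_pos: [0.6927, 0.1775, 0.21]
eef_rot: [179.9, 9.6, -9.1]
contact_force: [1.4, 3.3, 0.9]
gripper_width: 0.0121
gripper_force: 8.0
```

Request:
move_arm --targets '[[[0, 0, 0], [0, 0, 0]], [[0, 0, 0], [0, 0, 0]], [[0, 0, 0], [0, 0, 0]], [[0, 0, 0], [0, 0, 0]]]' --jaw 4

```text
time_s: 9.68
tcp_pos: [0.6922, 0.1769, 0.2104]
eef_rot: [179.9, 9.6, -9.1]
contact_force: [-0.1, -0.4, -1.0]
gripper_width: 0.0394
gripper_force: 0.0
```

```bash
python3 - <<'E'
from h import *
s=r.get_state(); print(s["gripper_width"],s["tcp_pos"],s["eef_rot"])
go(np.array(s["tcp_pos"])+[0,0,.08],Rt(p[2],0))
u=np.array([np.cos(np.radians(p[2])),np.sin(np.radians(p[2])),0])
# press line: TCP target pressed, closed fingers, T=20
P0=st(p,H+82*e+13*n); rot=Rt(p[2],20)
go(P0-np.array([0,0,0])+st([0,0,p[2]],n*90),rot)
print(P0)
E
```

```text
0.03939778869063197 [0.69218664 0.17686073 0.21039135] [179.87732379   9.57955498  -9.1110962 ]
d_cm [-1.33  0.02 -7.89] rot [ 0.002  0.167 -0.004] | 8.0
d_cm [-1.12e+01 -1.00e-02  7.64e+00] rot [ 0.002  0.516 -0.003] | 13.6
[0.62155493 0.18831846 0.07997848]
```

Request:
move_arm --targets '[[[0, 0, -3], [0, 0, 0]], [[0, 0, -7], [0, 0.05, 0]], [[-1.5, 0, -11], [0, 0.15, 0]], [[-6, 0, -11.5], [0, 0.25, 0]], [[-11, 0, -11], [0, 0.35, 0]]]' --jaw 0

```text
time_s: 10.3
tcp_pos: [0.6038, 0.1921, 0.3407]
eef_rot: [-179.8, -11.0, -9.1]
contact_force: [-0.6, 1.8, 0.9]
gripper_width: 0.0011
gripper_force: 0.0
```

```bash
python3 - <<'E'
from h import *
s=r.get_state(); print(s["tcp_pos"],s["eef_rot"],s["gripper_width"])
go([.53,.203,.27],Rt(p[2],15))
E
```

```text
[0.60376761 0.19214009 0.3407446 ] [-179.83564051  -10.98552328   -9.10653649] 0.0010505879964901464
d_cm [-8.67  0.11  5.52] rot [-0.002  0.07  -0.004] | 10.3
```

Request:
move_arm --targets '[[[-4, 0, 1.5], [0, 0.03, 0]], [[-8.6, 0.1, 3.5], [0, 0.07, 0]], [[-8.6, 0.1, 5.5], [0, 0.07, 0]], [[-8.6, 0.1, 5.5], [0, 0.07, 0]]]'

```text
time_s: 10.8
tcp_pos: [0.5291, 0.2023, 0.2685]
eef_rot: [180.0, -14.6, -9.0]
contact_force: [0.9, -0.2, 0.5]
gripper_width: 0.0004
gripper_force: 0.0
```

```bash
python3 - <<'E'
from h import *
c=viewer.capture("wrist"); cv2.imwrite("pics/w5.png",c["image"]); w=P(c)
for nm in("scene",):
    c2=viewer.capture(nm); cv2.imwrite("pics/s5.png",c2["image"]); s2=P(c2)
L=H+80*e+22*n
for n_,Q in(("wrist",w),("scene",s2)):
    print(n_,[(np.round(k["location"],1),round(k["score"],2)) for k in pinpoint("red_switch_press",n_)][:2],"model",np.round(px(Q,st(p,L))[::-1],1))
    print("  tab",[(np.round(k["location"],1),round(k["score"],2)) for k in pinpoint("red_tab",n_)][:2],"model open",np.round(px(Q,st(p,gp(1.745,98,46)))[::-1],1))
M=np.array(c["camera_from_world"]);print("cam",-M[:3,:3].T@M[:3,3],r.get_state()["tcp_pos"])
E
```

```text
wrist [(array([164.5, 312. ]), 0.89)] model [163.2 312.3]
  tab [] model open [-11.4 312. ]
scene [(array([201.1, 399.3]), 0.73)] model [202.1 401. ]
  tab [(array([179.9, 438.3]), 0.98), (array([203.1, 368.5]), 0.18)] model open [183.5 438.1]
cam [0.56903624 0.19652881 0.44242762] [0.53048066 0.20237084 0.26821528]
```

View pics/w5.png

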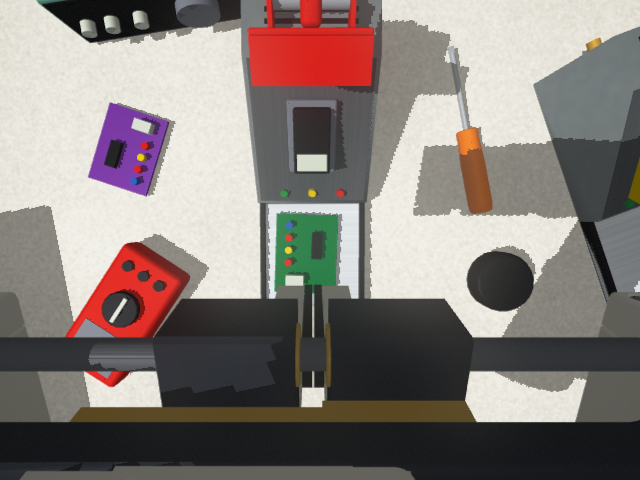

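The wrist view shows the open guard (red edge at row 85), with the rocker's white mark at about (312,164) as the model predicts. The board is undisturbed. Next I'll work out the press approach and its clearance from the open guard.

```bash
cat > press.py <<'E'
from fit import *
def press(nn,T,s_=79): # contact edge (tool x +9mm) at s_, nn from hinge line
    rot=Rt(p[2],T); return st(p,H+s_*e+nn*n)-rot.apply([.009,0,0]),rot
E
python3 - <<'E'
from press import *
for T in(15,18,20,22,24):
    pos,rot=press(12,T); q,er=ik(pos,rot,[39,18,-40,35,-25,10]); q2,er2=ik(*press(60,T),q)
    print(T,np.round(q,1),round(er,2),np.round(q2,1),round(er2,2))
    print("   ",[np.round(rot.inv().apply(st(p,gp(1.745,a,b))-pos)*1000)[[0,2]].tolist() for a,b in((115,28),(115,-6),(113,64),(83,64),(60,-6))])
s=r.get_state();print(s["tcp_pos"]); go(*press(70,20)); go(*press(30,20));
E
```

```text
15 [ 39.8  19.  -34.1  23.7 -28.9  21.2] 0.0 [ 42.5  13.9 -34.3  21.1 -34.1  21.8] 0.0
    [[95.0, -134.0], [61.0, -128.0], [131.0, -138.0], [136.0, -109.0], [71.0, -74.0]]
18 [ 39.3  18.  -40.   34.9 -23.7  10.6] 0.0 [ 42.9  12.8 -39.2  29.2 -29.8  13.7] 0.0
    [[102.0, -129.0], [68.0, -125.0], [138.0, -132.0], [141.0, -102.0], [75.0, -70.0]]
20 [ 37.8  17.3 -44.2  45.7 -20.3   1.2] 0.0 [ 42.5  12.2 -42.8  36.2 -26.9   7.2] 0.0
    [[106.0, -126.0], [72.0, -123.0], [142.0, -127.0], [145.0, -97.0], [77.0, -68.0]]
22 [ 34.4  16.6 -48.4  60.4 -17.2 -10.3] 0.0 [ 41.4  11.5 -46.4  44.9 -24.1  -0.4] 0.0
    [[111.0, -122.0], [77.0, -121.0], [147.0, -122.0], [148.0, -92.0], [80.0, -66.0]]
24 [ 29.1  16.  -51.6  78.  -14.8 -23.1] 0.0 [ 39.2  10.9 -49.9  55.6 -21.5  -9.1] 0.0
    [[115.0, -119.0], [81.0, -118.0], [151.0, -117.0], [151.0, -87.0], [82.0, -63.0]]
[0.53048066 0.20237084 0.26821528]
d_cm [ 1.59 -0.05 15.17] rot [ 0.002  0.095 -0.004] | 15.3
d_cm [ 2.99 -0.07 18.92] rot [ 0.002  0.095 -0.004] | 19.2
```

Request:
move_arm --targets '[[[0, 0, 3], [0, 0.04, 0]], [[0, 0, 7], [0, 0.09, 0]], [[0.8, 0, 11], [0, 0.095, 0]], [[1.6, 0, 15], [0, 0.095, 0]], [[1.6, 0, 15], [0, 0.095, 0]]]'

```text
time_s: 11.72
tcp_pos: [0.5817, 0.1915, 0.123]
eef_rot: [179.6, -19.7, -9.1]
contact_force: [1.0, -0.5, 0.8]
gripper_width: 0.0
gripper_force: 0.0
```

```bash
python3 - <<'E'
from press import *
s=r.get_state();print(s["tcp_pos"],s["eef_rot"],s["joints"]); go(*press(70,20)); go(*press(30,20)); go(*press(22,20));go(*press(12,20))
E
```

```text
[0.58171197 0.19149071 0.12302777] [179.59438033 -19.72831234  -9.07376565] [ 43.41063044  11.22213064 -42.62574455  34.63536456 -28.59860443
   7.87739214]
d_cm [ 0.19 -0.3  -0.18] rot [ 0.008  0.005 -0.003] | 0.4
d_cm [ 1.24 -0.34  3.68] rot [ 0.008  0.005 -0.003] | 3.9
d_cm [ 1.45 -0.34  4.45] rot [ 0.008  0.005 -0.003] | 4.7
d_cm [ 1.71 -0.35  5.42] rot [ 0.008  0.005 -0.003] | 5.7
```

Request:
move_arm --targets '[[[0.4, -0.3, 0.8], [0.008, 0.005, 0]], [[0.7, -0.34, 1.8], [0.008, 0.005, 0]], [[1.0, -0.34, 2.7], [0.008, 0.005, 0]], [[1.24, -0.34, 3.6], [0.008, 0.005, 0]], [[1.35, -0.34, 4.0], [0.008, 0.005, 0]]]'

```text
time_s: 12.35
tcp_pos: [0.6086, 0.1922, 0.0924]
eef_rot: [-179.7, -20.2, -9.1]
contact_force: [-0.6, -0.3, -0.6]
gripper_width: 0.0006
gripper_force: 0.0
```

```bash
python3 - <<'E'
from press import *
go(*press(22,20)); go(*press(18,20)); go(*press(14,20));go(*press(12,20)); print(r.get_state()["contact_force"])
E
```

```text
d_cm [-0.01  0.19  0.68] rot [-0.004 -0.003 -0.003] | 0.7
d_cm [0.09 0.19 1.06] rot [-0.004 -0.003 -0.003] | 1.1
d_cm [0.19 0.19 1.45] rot [-0.004 -0.003 -0.003] | 1.5
d_cm [0.24 0.19 1.64] rot [-0.004 -0.003 -0.003] | 1.7
[-0.56562968 -0.26228263 -0.62251204]
```

Request:
move_arm --targets '[[[0, 0.2, 0.4], [0, 0, 0]], [[0, 0.2, 0.7], [0, 0, 0]], [[0.09, 0.2, 1.06], [0, 0, 0]], [[0.15, 0.2, 1.3], [0, 0, 0]], [[0.19, 0.2, 1.45], [0, 0, 0]]]'

```text
time_s: 12.98
tcp_pos: [0.6135, 0.1894, 0.0791]
eef_rot: [-179.7, -20.1, -9.0]
contact_force: [-10.8, 2.7, 2.2]
gripper_width: 0.0003
gripper_force: 4.7
```

```bash
python3 - <<'E'
from press import *
s=r.get_state(); print(s["tcp_pos"],s["contact_force"]); go(*press(14,20)); go(*press(12,20)); go(*press(10,20))
E
```

```text
[0.6135351  0.18938824 0.07912412] [-10.75616517   2.72125513   2.19853517]
d_cm [ 0.15 -0.02  0.02] rot [-0.004 -0.002 -0.002] | 0.2
d_cm [ 0.2  -0.02  0.22] rot [-0.004 -0.002 -0.002] | 0.3
d_cm [ 0.26 -0.02  0.41] rot [-0.004 -0.002 -0.002] | 0.5
```

Contact: 11 N, mostly horizontal, so the finger edge is leaning on the tilted rocker. I'll shift a little down the slope and press on towards the stop.

Request:
move_arm --targets '[[[-0.15, 0, 0], [0, 0, 0]], [[-0.25, 0, 0.1], [0, 0, 0]], [[-0.25, 0, 0.25], [0, 0, 0]], [[-0.2, 0, 0.35], [0, 0, 0]], [[-0.2, 0, 0.35], [0, 0, 0]]]'

```text
time_s: 13.6
tcp_pos: [0.6139, 0.1895, 0.0766]
eef_rot: [-179.7, -20.2, -9.0]
contact_force: [-13.1, -0.2, 12.0]
gripper_width: 0.0005
gripper_force: 8.7
```

```bash
python3 - <<'E'
from press import *
s=r.get_state(); print(s["tcp_pos"],s["contact_force"],s["moment"])
X=np.array(s["tcp_pos"])+R.from_euler('xyz',s["eef_rot"],degrees=True).apply([.009,0,0])
v=R.from_euler('z',-p[2],degrees=True).apply(X-[p[0],p[1],0])*1000-H; print("edge s,n",v@e,v@n,"y",v[1]); v2=v-R.from_euler('y',-20,degrees=True).apply([18,0,0]);print(v2@e,v2@n)
c=viewer.capture("scene"); cv2.imwrite("pics/s6.png",cv2.resize(c["image"][130:270,330:480],None,fx=5,fy=4))
E
```

```text
[0.61386937 0.18954366 0.07658119] [-13.11009965  -0.22443793  12.03496311] [-0.17968166  3.89532042 -0.29110346]
edge s,n 81.62105263001034 12.386872728546692 y -0.0005324893913950713
99.00771750321357 17.045615540392063
```

View pics/s6.png

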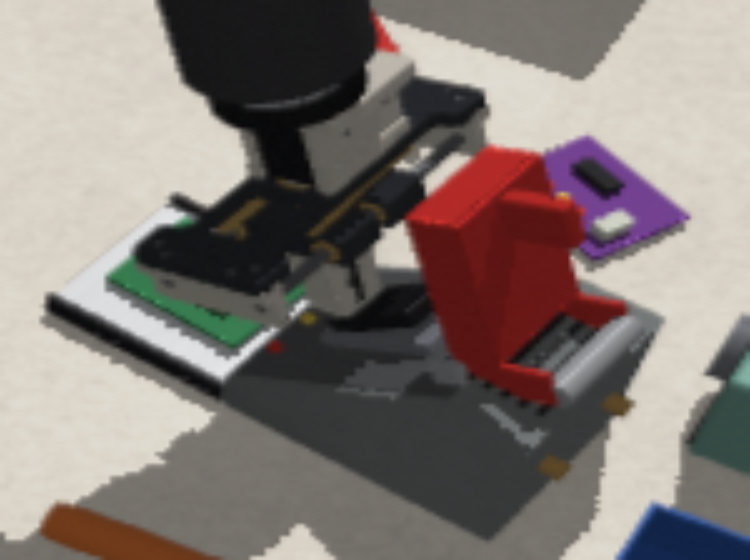

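The guard stays open, and the rocker is tilted under the finger. The edge is at n = 12.4, about 9.6 mm sunk, with 18 N. One small extra push to confirm the stop, then I'll retreat.

Request:
move_arm --targets '[[[0, 0, 0.1], [0, 0, 0]], [[0.03, 0, 0.15], [0, 0, 0]], [[0.03, 0, 0.15], [0, 0, 0]]]'

```text
time_s: 14.02
tcp_pos: [0.6142, 0.1896, 0.0763]
eef_rot: [-179.6, -20.3, -9.0]
contact_force: [-24.9, 0.0, 24.9]
gripper_width: 0.0004
gripper_force: 17.3
```

Request:
move_arm --targets '[[[-0.3, 0, -0.8], [0, 0, 0]], [[-1.0, 0, -2.5], [0, 0, 0]], [[-2, 0, -5], [0, 0, 0]], [[-3, 0, -9], [0, -0.04, 0]], [[-3, 0, -13], [0, -0.09, 0]]]'

```text
time_s: 14.65
tcp_pos: [0.5412, 0.201, 0.1868]
eef_rot: [-179.7, -14.9, -8.9]
contact_force: [2.2, -0.6, 1.2]
gripper_width: 0.0004
gripper_force: 0.0
```

```bash
python3 - <<'E'
from h import *
s=r.get_state(); print(s["tcp_pos"],s["eef_rot"],s["contact_force"])
c=viewer.capture("wrist"); w=P(c); X=px(w,st(p,H+60*e)).astype(int); print(X)
x0,y0=max(X[0]-75,0),max(X[1]-100,0)
cv2.imwrite("pics/w7.png",cv2.resize(c["image"][y0:y0+200,x0:x0+200],None,fx=3,fy=3)); print(x0,y0)
c2=viewer.capture("scene");cv2.imwrite("pics/s7.png",c2["image"])
for L,m in((H+80*e+22*n,"off"),(H+80*e+13*n,"on")): print(m,np.round(px(w,st(p,L))[::-1],1))
print([(k["location"],k["score"]) for k in pinpoint("red_switch_press","wrist")][:2])
E
```

```text
[0.54115229 0.20096465 0.18681263] [-179.67114115  -14.86686303   -8.92426659] [ 2.16925729 -0.56479436  1.15278045]
[314 126]
239 26
off [164.8 314.2]
on [159.3 314.2]
[([168.2, 313.8], 0.86)]
```

View pics/w7.png

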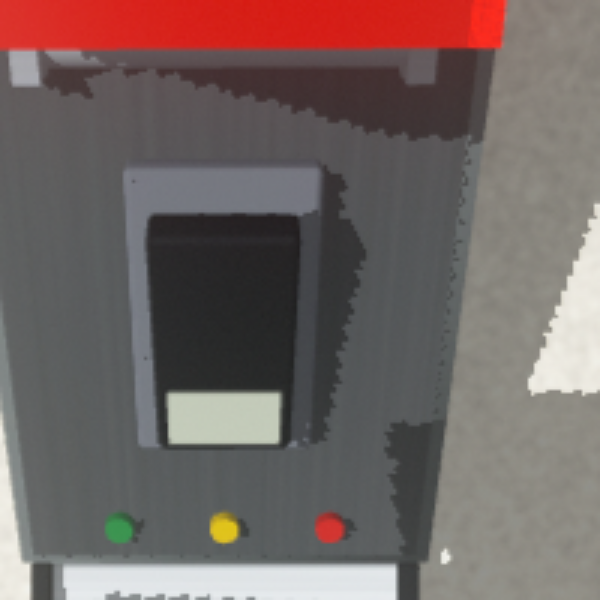

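```bash
python3 - <<'E'
from h import *
w=P(viewer.capture("wrist")); w0=None
for nm,t in(("off",.21),("on",-.21)):
    g=lambda a,b=0:px(w,st(p,H+(59+a*np.cos(t)-b*np.sin(t))*e+(17.6+a*np.sin(t)+b*np.cos(t))*n))[1]
    print(nm,"upper",round(g(-30),1),"lower",round(g(30),1),"spot",round(g(21),1),"upper foot",round(g(-30,-10),1), [np.round(px(w,st(p,H+[0,y,0]+(59+a*np.cos(t))*e+(17.6+a*np.sin(t))*n))[0],1) for a in(-30,30) for y in(17,-17)])
for k in ("red_guard","yellow_guard","red_tab","yellow_tab"): viewer; 
s2=P(viewer.capture("scene"))
for th in(1.2,1.4,1.6,1.745): print(th,np.round(px(s2,st(p,gp(th,98,46)))[::-1],1))
print([(k["location"],k["score"]) for k in pinpoint("red_tab","scene")][:1], r.get_state()["time_s"])
E
```

```text
off upper 95.6 lower 181.7 spot 169.8 upper foot 94.3 [np.float64(292.5), np.float64(342.9), np.float64(294.7), np.float64(340.4)]
on upper 101.6 lower 173.7 spot 164.4 upper foot 93.6 [np.float64(291.5), np.float64(344.0), np.float64(295.4), np.float64(339.6)]
1.2 [175.8 416. ]
1.4 [177.3 423.9]
1.6 [180.4 432.1]
1.745 [183.5 438.1]
[([185.4, 438.7], 0.8)] 14.95
```

The rocker's edges (rows 98/106 to 175, width ratio 1.18) match the on state. The guard tab matches the fully open position at 1.745 rad. The robot is clear of everything, so I'll hand in.

```bash
python3 -c "
from plant import r
print(r.close_job())"
```

```text
the job is handed in; nothing more can be done
None
```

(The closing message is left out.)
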